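# Post a seed packet in the sample drop box

## Robot

A 6-joint arm with a two-finger parallel gripper is mounted at the origin on the work surface; the furniture and walls round the work are solid. World frame = base frame: x ahead of the robot, y to its left, z up, the work surface at z = 0. Lengths are in m, angles in rad, forces in N, time in s.
With the tool pointing down it reaches from about 0.275 to 0.875 m from the base axis. Payload 12.5 kg.
Tool frame: the origin (TCP) lies at the very end of the fingers, on their centre line; the grasp point (between the pads) lies 19 mm behind it; z points along the fingers, y is the line along which they close (so a half turn about z gives the same grasp; the last joint's range is limited). The gripper opens to 85 mm and grips with 20 to 120 N. Pads are 22 mm wide; open, the fingers measure 114 mm over their backs; the gripper's body (76 mm by 85 mm) begins 54 mm behind the grasp point. The pads swing forward as they close: fully open they stand 13 mm farther back than shut.
Start: joints at [1.245, 0.351, 1.652, -0, 1.139, -0.085], TCP at [0.131, 0.534, 0.231] pointing down, gripper open.
Joint ranges: [-2.75, 2.75], [-0.79, 2.1], [0.01, 2.65], [-1.57, 4.71], [0.07, 3.14], [-2.87, 2.87]. Speed limits (rad/s): [2.22, 2.22, 2.79, 3.14, 3.14, 3.14].

## Interface

Orientations are given as a 3x3 rotation matrix whose columns are the frame's x, y, z axes.
In Python, from bench import manip gives the robot as it stands. Calls block until the motion is done:
- manip.move_ptp(position, orientation): joint-space move of the TCP to a pose.
- manip.move_l(position, attitude=None, max_speed=0.15): straight line of the TCP; attitude=None keeps the orientation; max_speed is the mean speed in m/s.
- manip.move_j(angles): joint-space move.
- manip.set_gripper(opening, effort=None): opening from 0.0 (shut) to 1.0 (fully open); effort is the grip in N (None keeps the last); returns when the fingers have stopped.
- manip.dwell(seconds).
- manip.inverse_kinematics(position, orientation): joint angles nearest the present ones, or None.
- manip.grab_frame(name): name is "side" or "top"; returns (picture, depth): 420x560x3 uint8, red, green, blue; 420x560 float32, m along the optical axis (not along the pixel's ray), 0 where there is no reading.
- manip.get_calibration(name): a dict with "camera_matrix" (3x3 intrinsics, pixels), "R" (3x3) and "t" (3): a world point X has camera coordinates R X + t. Camera axes: x right, y down, z forward; pixel columns grow to the right and rows downward; lengths in m; the calibration is good to about 2 mm. A picture is of the moment at which its call begins. get_calibration takes no time and is no camera call.
A pose or a line that the arm cannot do raises manip.Unreachable and nothing moves.
- manip.sign_off(): hands the job in; it is judged then, once.
Trained networks look in the newest picture that a camera, given by its name, has taken for a name from the list of things; names that differ only in an ending like _2 or _b are one class to them, and where a whole thing is asked for, a point or a joint stands for the part that bears it (a point fixed in the world has none). Each returns a list of dicts, best first, with "confidence" (0 to 1); they miss things now and then, are a little off and sometimes report something else, mostly with a low value. They report only what shows in the picture. A call takes as long as a camera call.
- manip.look_for(camera, name): "at" ([x, y, z] in m, in world coordinates, good to about 4 mm: the middle of the surface that is visible of it).
Readings, each from a call of its own:
- manip.current_time(): time.
- manip.current_qpos(): joint angles.
- manip.current_joint_vel(): joint speeds.
- manip.current_joint_torque(): joint torques, N m.
- manip.current_ee_pos(): TCP position.
- manip.current_tcp_rot(): TCP orientation.
- manip.current_force(): force on the tool from outside, world axes, zero at the start.
- manip.current_ft_torque(): the same for the moment, N m.
- manip.current_grip_width(): opening from 0.0 (shut) to 1.0 (fully open).
- manip.current_grip_force(): force on a finger pad.
Only numpy, scipy, OpenCV 4.12 (cv2) and the standard library are available. Lean on these libraries where they do the work, as an engineer would, in place of code of your own. Each camera call takes 0.05 s, during which the arm holds its last target. There are 200 camera calls.

## Task

Take the filled seed packet out of its wire stand and post it through the slot in the sloping lid of the drop box. Push it right through the sprung flap so that it drops inside and the flap snaps shut behind it; leave the stain bottle, the counting timer and the petri dish undisturbed.

Things in the scene. Friction and masses are not known exactly. Their poses are not given: they have to be found in the camera images.
- seed_packet: filled paper seed packet, a stiff flat pillow 75 x 110 x 11 mm, 40 g; stands on a long edge in the stand. Origin: centre of one of its broad faces; +z is the 11 mm thickness, pointing into the packet (its middle is 5.5 mm along +z), y its 110 mm length (level), x its 75 mm width (+x points up as it stands, so the top edge is 37.5 mm along +x). Its edges are thinner than its middle
- packet_stand: fixed wooden foot 70 x 120 x 10 mm with two wire fences whose top is 42 mm above the desk, running along its y; the packet stands between them on the foot, its lower edge 10 mm above the desk. Origin: centre of the underside
- drop_box: fixed grey sheet-metal box with a clear front, 170 mm deep (x), 190 mm wide (y); lid slopes down 20 degrees to its front (-x, the robot's side): top 101 mm high at the front, 163 mm at the back. Origin: centre of the underside; inner floor 6 mm up. Open only at the slot. Inside, a flat steel guide plate goes 45 mm down along the slot's far (+x) long edge; the flap presses the packet against it
- slot (a point): centre of the slot at the lid's outer face; slot 36 mm wide (its x, up the slope), 126 mm long (its y, level); its z is the lid's outward normal, tilted 20 degrees from vertical to the box's front. Post along -z. Too narrow for two fingers with the packet between them: let go and push the last part in with closed fingertips
- flap (a joint): angle of the sprung flap 5 mm below the lid face: 0 shut, to 1.35 open, swinging down into the box; hinged at the slot's near (-x) long edge, 35 mm long. Spring 0.03 N m shut plus 0.03 N m per rad: 1 to 2 N at its free edge, so it clamps a half-posted packet. The packet drops once its trailing edge is past the flap's free edge, 25 to 35 mm below the lid face; then the flap shuts
- stain_bottle: brown dropper bottle, 33 mm across and 88 mm high, leave alone. Origin: centre of the underside
- count_timer: flat bench timer 66 x 64 x 16 mm, leave alone. Origin: centre of the underside
- petri_dish: covered glass petri dish, 61 mm across and 14 mm high, leave alone. Origin: centre of the underside

How it is judged:
On the way, in this order (a step that is already met when the one before it is completed fails the run):
1. the packet is lifted clear of the stand (distance of seed_packet from where it was at the start of the episode above 0.05 m and contact force between seed_packet and packet_stand below 0.01 N), for 0.1 s.
2. the packet pushes the flap open (value of joint flap above 0.4 rad and contact force between seed_packet and drop_box above 0.1 N), for 0.1 s.
At the end, for the whole second after the job is handed in: The packet lies at rest inside the drop box (its origin within the walls and less than 70 mm above the desk) and the flap is shut (under 0.08 rad) (x of seed_packet in the frame of drop_box between -0.085 and 0.085 m and y of seed_packet in the frame of drop_box between -0.095 and 0.095 m and z of seed_packet in the frame of drop_box below 0.07 m and value of joint flap below 0.08 rad and linear speed of seed_packet below 0.02 m/s); the robot touches nothing.
It fails at once if the stain bottle is moved more than 15 mm or tipped (distance of stain_bottle from where it was at the start of the episode above 0.015 m or angle between stain_bottle's own z axis and vertical above 0.3 rad).
It fails at once if the timer is moved more than 15 mm (distance of count_timer from where it was at the start of the episode above 0.015 m).
It fails at once if the petri dish is moved more than 15 mm (distance of petri_dish from where it was at the start of the episode above 0.015 m).
It also fails if it takes over 45 s, if anything falls off the work surface, if the arm or the gripper's body presses on something with over 40 N, if the wrist force passes 120 N, or if a joint passes its speed limit or range.

## Working session

There is one attempt and no reset: what is moved stays moved. The work goes in short steps, each a Python script; the robot and the scene stay as the last script left them, time stands still between calls to the robot, and variables do not carry over. Pictures are saved under pics/ and viewed, at most 10 in all, crops included, and the job is handed in when it is done.

```bash
mkdir -p pics; ls; python3 - <<'E'
from bench import manip
import numpy as np, cv2
for c in ("side","top"):
    im,d=manip.grab_frame(c); cv2.imwrite(f"pics/{c}0.png",im[:,:,::-1]); np.savez(f"{c}0.npz",im=im,d=d,**manip.get_calibration(c))
    for n in ("seed_packet","packet_stand","drop_box","slot","stain_bottle","count_timer","petri_dish"):
        print(c,n,[(np.round(r["at"],3),round(r["confidence"],2)) for r in manip.look_for(c,n)][:2])
print(manip.current_time())
E
```

```text
pics
side seed_packet [(array([ 0.473, -0.2  ,  0.069]), 0.91), (array([ 0.463, -0.199,  0.014]), 0.46)]
side packet_stand [(array([ 0.464, -0.2  ,  0.01 ]), 0.77)]
side drop_box [(array([0.563, 0.033, 0.119]), 0.62)]
side slot [(array([0.564, 0.034, 0.123]), 0.61)]
side stain_bottle [(array([ 0.641, -0.123,  0.042]), 0.65)]
side count_timer [(array([ 0.371, -0.026,  0.014]), 0.8)]
side petri_dish [(array([ 0.359, -0.302,  0.012]), 0.84)]
top seed_packet [(array([ 0.479, -0.196,  0.081]), 0.56)]
top packet_stand [(array([ 0.482, -0.192,  0.011]), 0.9)]
top drop_box [(array([0.585, 0.041, 0.127]), 0.72)]
top slot [(array([0.582, 0.041, 0.132]), 0.72), (array([0.565, 0.05 , 0.12 ]), 0.65)]
top stain_bottle [(array([ 0.643, -0.121,  0.05 ]), 0.6)]
top count_timer [(array([ 0.378, -0.022,  0.018]), 0.7)]
top petri_dish [(array([ 0.365, -0.301,  0.012]), 0.81)]
0.8
```

View pics/side0.png

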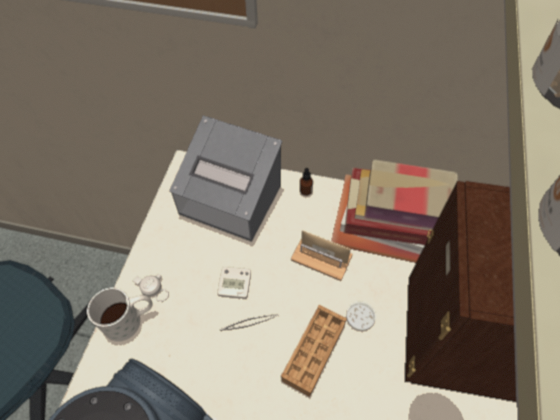

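View pics/top0.png

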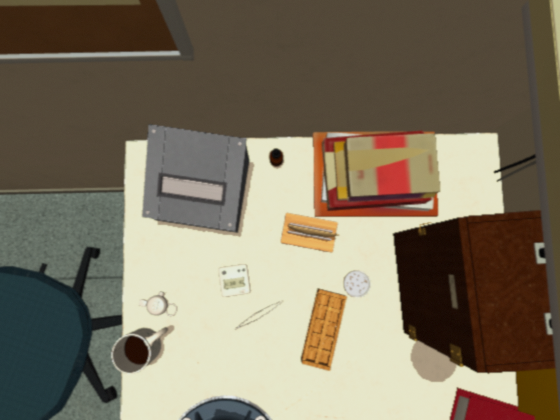

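```bash
cat > geo.py <<'E'
import numpy as np, cv2
def load(f):
    z=np.load(f); return z["im"],z["d"],z["camera_matrix"],z["R"],z["t"]
def cloud(d,K,R,t):
    v,u=np.mgrid[:d.shape[0],:d.shape[1]]
    c=np.stack([(u-K[0,2])/K[0,0]*d,(v-K[1,2])/K[1,1]*d,d],-1)
    return (c-t)@R
E
python3 - <<'E'
from geo import *
P={}
tiles=[]
for c in ("side","top"):
    im,d,K,R,t=load(f"{c}0.npz"); P[c]=X=cloud(d,K,R,t); print(c,"cam at",(-R.T@t).round(3),K[0,0])
    hsv=cv2.cvtColor(im,cv2.COLOR_RGB2HSV)
    # lid
    (u,v)=(222,175) if c=="side" else (192,190)
    print("flap rgb",im[v,u],X[v,u].round(3))
    m=(X[...,2]>.09)&(X[...,2]<.175)&(abs(X[...,0]-.585)<.13)&(abs(X[...,1]-.045)<.12)&(d>0)
    Q=X[m]
    rng=np.random.default_rng(0);best=None
    for _ in range(300):
        a=Q[rng.choice(len(Q),3,False)];n=np.cross(a[1]-a[0],a[2]-a[0]);n/=np.linalg.norm(n)+1e-12
        k=abs((Q-a[0])@n)<.002
        if best is None or k.sum()>best.sum():best=k
    L=Q[best];o=L.mean(0);n=np.linalg.svd(L-o,full_matrices=False)[2][2];n*=np.sign(n[2])
    print("lid n",n.round(3),"tilt",np.degrees(np.arccos(n[2])).round(1),"yaw",np.degrees(np.arctan2(-n[1],-n[0])).round(1),"o",o.round(4),len(L))
    # flap mask -> rays on lid plane -5 mm
    g=im.astype(int).sum(2); fl=(m&(g>1.0*g[v,u]*.85)).astype(np.uint8)
    nl,lab=cv2.connectedComponents(fl); fm=lab==lab[v,u]; print("flap px",fm.sum())
    vv,uu=np.nonzero(fm); C=-R.T@t
    ray=np.stack([(uu-K[0,2])/K[0,0],(vv-K[1,2])/K[1,1],np.ones_like(uu,float)],-1)@R
    pn=o-.005*n; s=((pn-C)@n)/(ray@n); W=C+ray*s[:,None]
    ex=np.array([n[2],0,-n[0]]) ;ex/=np.linalg.norm(ex); ey=np.cross(n,ex)
    (ctr,sz,ang)=cv2.minAreaRect(np.stack([(W-pn)@ex,(W-pn)@ey],-1).astype(np.float32))
    wc=pn+ctr[0]*ex+ctr[1]*ey; print("flap rect",wc.round(4),np.round(sz,4),round(ang,1),"lidpt",(wc+.005*n).round(4))
    # packet
    m=(X[...,2]>.05)&(X[...,2]<.12)&(abs(X[...,0]-.475)<.06)&(abs(X[...,1]+.2)<.09)
    Q=X[m]; o=Q.mean(0); U,S,V=np.linalg.svd(Q-o,full_matrices=False)
    print("packet",m.sum(),o.round(4),"min",Q.min(0).round(3),"max",Q.max(0).round(3)); print(V.round(3))
    (ctr,sz,ang)=cv2.minAreaRect(Q[:,:2].astype(np.float32)); print("rect",np.round(ctr,4),np.round(sz,4),ang)
    tq=Q[Q[:,2]>.07];print("top edge",len(tq),tq.mean(0).round(4),np.polyfit(tq[:,1],tq[:,0],1).round(4))
    # stand foot
    m=(hsv[...,0]<20)&(hsv[...,1]>90)&(abs(X[...,2]-.01)<.01)&(abs(X[...,0]-.475)<.07)&(abs(X[...,1]+.2)<.09)
    Q=X[m];(ctr,sz,ang)=cv2.minAreaRect(Q[:,:2].astype(np.float32)); print("stand",m.sum(),np.round(ctr,4),np.round(sz,4),ang, Q[:,2].mean().round(4))
    for (a,b) in (((222,178),(322,250)) if c=="side" else ((195,180),(311,231))):
        tiles.append(cv2.resize(im[b-35:b+35,a-50:a+50] if b else 0,(400,280),interpolation=cv2.INTER_CUBIC))
cv2.imwrite("pics/crop0.png",np.vstack([np.hstack(tiles[:2]),np.hstack(tiles[2:])])[:,:,::-1])
E
```

```text
side cam at [-0.017 -0.225  0.948] 479.0493903895496
flap rgb [183 174 169] [0.566 0.046 0.119]
lid n [-0.333  0.061  0.941] tilt 19.8 yaw -10.3 o [0.5842 0.0417 0.1316] 4591
flap px 703
flap rect [0.5657 0.0461 0.1194] [0.1209 0.03  ] 81.1 lidpt [0.5641 0.0464 0.1241]
packet 938 [ 0.4969 -0.2269  0.0727] min [ 0.463 -0.29   0.05 ] max [ 0.535 -0.146  0.117]
[[-0.495  0.865 -0.081]
 [-0.841 -0.501 -0.204]
 [ 0.217  0.033 -0.976]]
rect [ 0.4986 -0.2184] [0.0711 0.1443] 1.1642926931381226
top edge 530 [ 0.5    -0.2289  0.0819] [-0.4729  0.3918]
stand 1312 [ 0.4973 -0.2132] [0.1423 0.1148] 78.10519409179688 0.0114
top cam at [ 0.416 -0.112  0.979] 430.2386657337036
flap rgb [179 168 160] [0.564 0.046 0.12 ]
lid n [-0.337  0.061  0.939] tilt 20.0 yaw -10.3 o [0.5913 0.042  0.1347] 6466
flap px 849
flap rect [0.5679 0.0455 0.1208] [0.1197 0.0305] 80.7 lidpt [0.5662 0.0458 0.1255]
packet 428 [ 0.5008 -0.2252  0.0778] min [ 0.467 -0.29   0.051] max [ 0.535 -0.146  0.115]
[[-0.505  0.862 -0.038]
 [-0.854 -0.506 -0.12 ]
 [ 0.122  0.028 -0.992]]
rect [ 0.5011 -0.2179] [0.0676 0.1433] 0.05969863384962082
top edge 326 [ 0.4996 -0.2232  0.0829] [-0.4594  0.397 ]
stand 1479 [ 0.4956 -0.2122] [0.1427 0.1049] 78.17385864257812 0.0115
```

View pics/crop0.png

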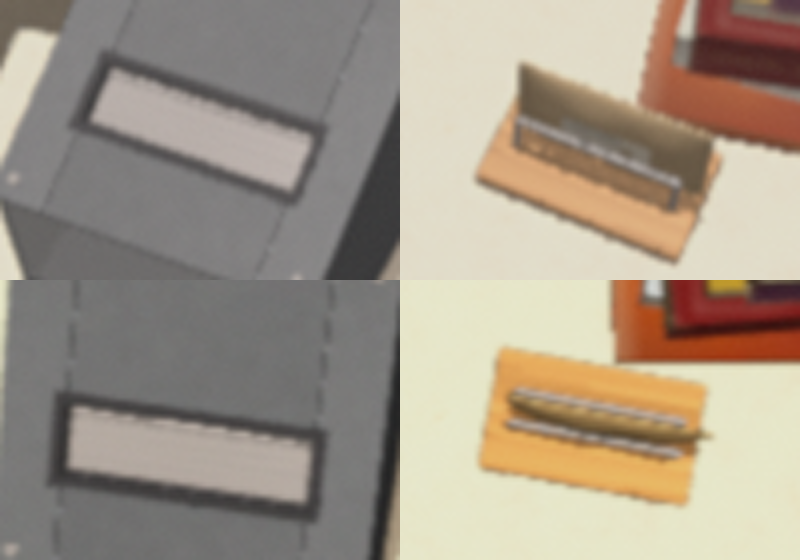

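```bash
python3 - <<'E'
from geo import *
for c in ("side","top"):
    im,d,K,R,t=load(f"{c}0.npz"); X=cloud(d,K,R,t); hsv=cv2.cvtColor(im,cv2.COLOR_RGB2HSV)
    a=np.radians(-9.8); ex=np.array([np.cos(a),np.sin(a)]); ey=np.array([-ex[1],ex[0]])
    c0=np.array([.478,-.196]); q=X[...,:2]-c0; sx=q@ex; sy=q@ey
    m=(X[...,2]>.05)&(X[...,2]<.1)&(abs(sx)<.022)&(abs(sy)<.085)
    Q=X[m]; print(c,m.sum(),"z max",Q[:,2].max().round(4),"sx",sx[m].min().round(4),sx[m].max().round(4),"sy",np.percentile(sy[m],[0,2,98,100]).round(4))
    o=Q.mean(0);print(" plane n",np.linalg.svd(Q-o,full_matrices=False)[2][2].round(3),o.round(4))
    for lo,hi in((.05,.06),(.06,.07),(.07,.08),(.08,.1)):
        k=m&(X[...,2]>lo)&(X[...,2]<hi)
        if k.sum()>8: p=np.polyfit(sy[k],sx[k],1); print("  z",lo,k.sum(),"sx at 0",p[1].round(4),"slope deg",np.degrees(p[0]).round(1),"sy",sy[k].min().round(3),sy[k].max().round(3), "zmean",X[k][:,2].mean().round(4))
    m=(hsv[...,0]<20)&(hsv[...,1]>80)&(abs(X[...,2]-.011)<.006)&(abs(sx)<.048)&(abs(sy)<.075)
    ctr,sz,ang=cv2.minAreaRect(X[m][:,:2].astype(np.float32));print(" stand",m.sum(),np.round(ctr,4),np.round(sz,4),round(ang,1))
E
```

```text
side 536 z max 0.0868 sx -0.0089 0.0046 sy [-0.0588 -0.056   0.0477  0.0509]
 plane n [-0.967  0.203  0.157] [ 0.4742 -0.2005  0.0701]
  z 0.05 114 sx at 0 -0.0044 slope deg 1.8 sy -0.059 0.05 zmean 0.0555
  z 0.06 136 sx at 0 -0.0042 slope deg 1.7 sy -0.058 0.05 zmean 0.0654
  z 0.07 174 sx at 0 -0.0025 slope deg 2.2 sy -0.058 0.051 zmean 0.0754
  z 0.08 112 sx at 0 -0.0001 slope deg 2.0 sy -0.058 0.049 zmean 0.0825
 stand 942 [ 0.4841 -0.2046] [0.1309 0.0854] 78.1
top 239 z max 0.0891 sx -0.0049 0.0064 sy [-0.0561 -0.0506  0.0468  0.0516]
 plane n [ 0.948 -0.208 -0.239] [ 0.478  -0.198   0.0768]
  z 0.05 15 sx at 0 -0.0032 slope deg 4.1 sy -0.025 0.039 zmean 0.0548
  z 0.06 29 sx at 0 -0.0027 slope deg 2.8 sy -0.046 0.047 zmean 0.0653
  z 0.07 82 sx at 0 -0.0008 slope deg 2.7 sy -0.055 0.052 zmean 0.0756
  z 0.08 113 sx at 0 0.0025 slope deg 2.1 sy -0.056 0.05 zmean 0.0835
 stand 1224 [ 0.4863 -0.1978] [0.1187 0.0813] 78.5
```

```bash
cat > plan.py <<'E'
import numpy as np
from bench import manip
def frame(z,y):
    y=y-z*(y@z); y/=np.linalg.norm(y); return np.stack([np.cross(y,z),y,z],-1)
S=np.array([.565,.046,.1248]); a=np.radians(-10.3); t=np.radians(20)
n=np.array([-np.sin(t)*np.cos(a),-np.sin(t)*np.sin(a),np.cos(t)])
sx=np.array([np.cos(t)*np.cos(a),np.cos(t)*np.sin(a),np.sin(t)]); sy=np.cross(n,sx)
b=np.radians(-12); G=np.array([.4785,-.199,.053]); gx=np.array([np.cos(b),np.sin(b),0])
down=np.array([0,0,-1.])
E
python3 - <<'E'
from plan import *; from geo import *
for s in (1,-1):
    Rg=frame(down,s*gx); Rs=frame(-n,s*sx)
    for nm,p,R in (("grasp",G,Rg),("lift",G+[0,0,.16],Rg),("pre",S+.008*sx+.1*n,Rs),("ins",S+.008*sx+.005*n,Rs),
        ("push+",S+.08*n,frame(-n,sy)),("push-",S+.08*n,frame(-n,-sy)),("pushe+",S-.037*n,frame(-n,sy)),("pushe-",S-.037*n,frame(-n,-sy))):
        q=manip.inverse_kinematics(p,R); print(s,nm,None if q is None else np.round(q,2))
im,d,K,R,t=load("top0.npz"); X=cloud(d,K,R,t)
for x in np.arange(.4,.6,.02):
    print(round(x,2),[int(1000*X[...,2][(abs(X[...,0]-x)<.01)&(abs(X[...,1]-y)<.01)].max(initial=0)) for y in np.arange(-.30,-.08,.02)])
E
```

```text
1 grasp [-0.48  0.55  1.86 -0.    0.72 -0.27]
1 lift [-0.48  0.31  1.75 -0.    1.07 -0.27]
1 pre [ 0.05  0.21  1.92 -0.12  0.68  0.31]
1 ins [ 0.03  0.4   1.92 -0.15  0.49  0.33]
1 push+ [ 0.05  0.24  1.94 -0.13  0.63 -1.25]
1 push- [ 0.05  0.24  1.94 -0.13  0.63  1.89]
1 pushe+ [ 0.03  0.48  1.92 -0.18  0.4  -1.21]
1 pushe- [ 0.03  0.48  1.92 -0.18  0.4   1.93]
-1 grasp [-0.48  0.55  1.86 -0.    0.72  2.87]
-1 lift [-0.48  0.31  1.75 -0.    1.07  2.87]
-1 pre [ 0.05  0.21  1.92 -0.12  0.68 -2.83]
-1 ins [ 0.03  0.4   1.92 -0.15  0.49 -2.81]
-1 push+ [ 0.05  0.24  1.94 -0.13  0.63 -1.25]
-1 push- [ 0.05  0.24  1.94 -0.13  0.63  1.89]
-1 pushe+ [ 0.03  0.48  1.92 -0.18  0.4  -1.21]
-1 pushe- [ 0.03  0.48  1.92 -0.18  0.4   1.93]
0.4 [18, 15, 4, 4, 3, 6, 4, 4, 3, 3, 3]
0.42 [4, 4, 3, 4, 4, 2, 3, 7, 4, 978, 4]
0.44 [3, 4, 3, 13, 13, 12, 11, 3, 4, 4, 3]
0.46 [5, 4, 77, 81, 76, 44, 13, 14, 13, 5, 5]
0.48 [5, 6, 82, 87, 88, 85, 87, 89, 41, 4, 4]
0.5 [3, 4, 12, 14, 14, 44, 45, 88, 84, 3, 4]
0.52 [91, 94, 90, 91, 21, 21, 14, 15, 13, 4, 5]
0.54 [151, 152, 150, 105, 49, 6, 4, 4, 3, 3, 4]
0.56 [152, 152, 151, 109, 52, 5, 4, 4, 5, 3, 3]
0.58 [152, 151, 150, 108, 51, 4, 4, 4, 3, 4, 5]
```

```bash
python3 - <<'E'
from plan import *; import cv2
Rg=frame(down,gx)
manip.move_ptp(G+[0,0,.18],Rg); manip.set_gripper(.5,30)
manip.move_l(G,max_speed=.2); print(manip.current_force().round(2) if hasattr(manip.current_force(),'round') else manip.current_force())
manip.set_gripper(0,30); print(manip.current_grip_width(),manip.current_grip_force(),manip.current_force())
manip.move_l(G+[0,0,.12],max_speed=.1); print(manip.current_grip_width(),manip.current_grip_force(),manip.current_time())
T=[]
for c in("side","top"):
    im,d=manip.grab_frame(c); np.savez(f"{c}1.npz",im=im,d=d,**manip.get_calibration(c)); T.append(im[100:370,200:400])
cv2.imwrite("pics/g1.png",cv2.resize(np.hstack(T),None,fx=2,fy=2)[:,:,::-1])
E
```

```text
[-0.83 -0.99  0.24]
0.11360029802047052 33.37505631207023 [-0.96750827  1.24303688  6.46457155]
0.11544498691251028 32.336002002703026 6.9333
```

View pics/g1.png

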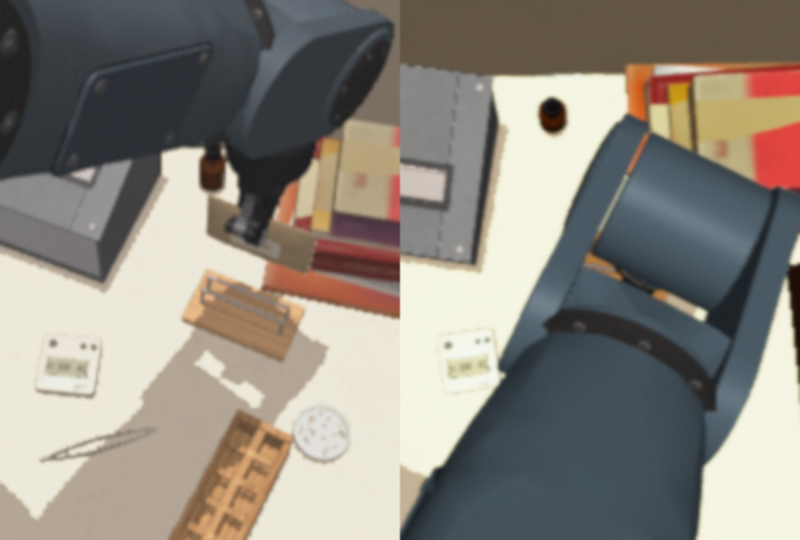

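The side half shows the packet held by the fingers at about (260,235) in the crop, clear of the stand at (245,310). Next I measure it in the tool frame.

```bash
python3 - <<'E'
from plan import *; from geo import *
im,d,K,R,t=load("side1.npz"); X=cloud(d,K,R,t)
p=np.array(manip.current_ee_pos()); Rt=np.array(manip.current_tcp_rot()); L=(X-p)@Rt
print(p.round(4),(Rt[:,1]@gx).round(4))
m=(abs(L[...,0])<.075)&(abs(L[...,1])<.02)&(L[...,2]>-.04)&(L[...,2]<.06)
hsv=cv2.cvtColor(im,cv2.COLOR_RGB2HSV); k=m&(hsv[...,2]>75)&(hsv[...,0]<30)
Q=L[k]; print(k.sum(),"x",np.percentile(Q[:,0],[0,1,99,100]).round(4),"y",np.percentile(Q[:,1],[1,50,99]).round(4),"z",np.percentile(Q[:,2],[0,1,99,100]).round(4))
A=np.c_[Q[:,0],Q[:,2],np.ones(len(Q))]; f=np.linalg.lstsq(A,Q[:,1],rcond=None)[0]; print("y= a x+b z+c",f.round(4))
for lo in np.arange(-.05,.06,.02):
    s=Q[abs(Q[:,0]-lo)<.01]; print(round(lo,2),len(s),s[:,2].min().round(4),s[:,2].max().round(4),s[:,1].mean().round(4))
E
```

```text
[ 0.4783 -0.1989  0.1724] 1.0
890 x [-0.0556 -0.0548  0.0528  0.0538] y [-0.0128 -0.0026  0.0032] z [-0.0319 -0.0303  0.0406  0.0434]
y= a x+b z+c [ 0.0039 -0.0257 -0.0026]
-0.05 181 -0.0319 0.0434 -0.0006
-0.03 222 -0.0311 0.0402 -0.0034
-0.01 152 -0.0303 0.0412 -0.0051
0.01 59 -0.0268 0.0402 -0.0062
0.03 150 -0.0306 0.0431 -0.0023
0.05 126 -0.031 0.0423 -0.0002
```

```bash
python3 - <<'E'
from plan import *; import cv2
Rs=frame(-n,sx); o=S+.006*sx
manip.move_l(G+[0,0,.19],max_speed=.25)
manip.move_ptp(o+.1*n,Rs)
f0=np.array(manip.current_force())
for h in (.05,.035,.03,.025,.02,.015,.01,.006):
    manip.move_l(o+h*n,max_speed=.06); f=np.array(manip.current_force())-f0
    print(h,"f sx,sy,n",(f@np.stack([sx,sy,n],-1)).round(2),"moment",np.round(manip.current_ft_torque(),2))
    if np.linalg.norm(f)>15: break
print(manip.current_time(),manip.current_grip_width())
T=[]
for c in("side","top"):
    im,d=manip.grab_frame(c); np.savez(f"{c}2.npz",im=im,d=d,**manip.get_calibration(c)); T.append(im[80:280,120:320])
cv2.imwrite("pics/g2.png",cv2.resize(np.hstack(T),None,fx=2,fy=2)[:,:,::-1])
E
```

```text
0.05 f sx,sy,n [-0.2   1.28 -0.17] moment [ 0.04  0.21 -0.01]
0.035 f sx,sy,n [-0.49  1.6   1.61] moment [0.03 0.27 0.01]
0.03 f sx,sy,n [-0.09  0.64  2.07] moment [0.01 0.23 0.  ]
0.025 f sx,sy,n [0.24 0.82 2.74] moment [ 0.03  0.17 -0.01]
0.02 f sx,sy,n [1.88 0.3  0.85] moment [-0.05 -0.19  0.05]
0.015 f sx,sy,n [3.12 0.7  1.36] moment [-0.08 -0.31  0.01]
0.01 f sx,sy,n [ 2.11  0.67 -0.36] moment [-0.11 -0.28  0.06]
0.006 f sx,sy,n [ 2.95  1.02 -0.4 ] moment [-0.04 -0.34 -0.01]
11.3583 0.11364915786241982
```

View pics/g2.png

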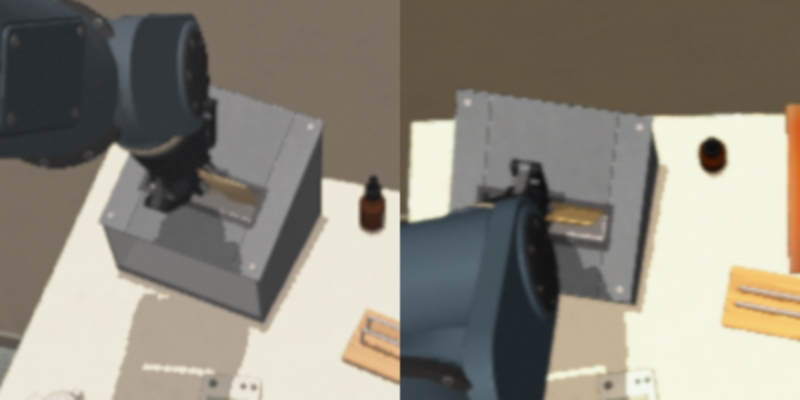

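The packet is in the slot: at (225,185) in the side half and (575,215) in the top half. The flap force shows on the wrist. Next: release, retreat and check.

```bash
python3 - <<'E'
from plan import *; import cv2
o=S+.006*sx
manip.set_gripper(.4,30)
manip.move_l(o+.14*n,max_speed=.15); manip.set_gripper(0,30)
manip.move_ptp(S+.14*n-.1*sx,frame(-n,sy))
T=[]
for c in("side","top"):
    im,d=manip.grab_frame(c); np.savez(f"{c}3.npz",im=im,d=d,**manip.get_calibration(c)); T.append(im[80:280,120:320])
cv2.imwrite("pics/g3.png",cv2.resize(np.hstack(T),None,fx=2,fy=2)[:,:,::-1])
print(manip.current_time(),np.round(manip.current_qpos(),2))
for c in("side","top"):
    d=np.load(f"{c}3.npz"); from geo import *
    X=cloud(d["d"],d["camera_matrix"],d["R"],d["t"]); L=(X-S)@np.stack([sx,sy,n],-1)
    m=(abs(L[...,0])<.03)&(abs(L[...,1])<.07)&(L[...,2]>.006)&(L[...,2]<.06); Q=L[m]
    print(c,m.sum(),np.percentile(Q,[1,50,99],axis=0).round(4) if len(Q) else None)
    if len(Q): tq=Q[Q[:,2]>Q[:,2].max()-.012]; print(tq.mean(0).round(4))
E
```

```text
14.6917 [ 0.12  0.    2.15 -0.17  0.66 -1.16]
side 350 [[ 0.0049 -0.0553  0.0079]
 [ 0.0099 -0.0063  0.0289]
 [ 0.0155  0.0475  0.0407]]
[ 0.0121 -0.002   0.0348]
top 324 [[ 0.0104 -0.054   0.0064]
 [ 0.0181 -0.0002  0.0319]
 [ 0.0192  0.0513  0.0403]]
[ 0.0166 -0.0007  0.0359]
```

View pics/g3.png

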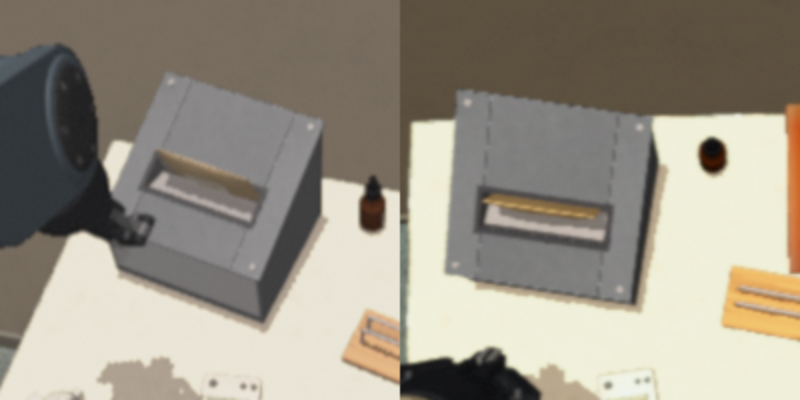

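The packet stays clamped against the guide plate, upright, with its top edge at about (545,205) in the top half. Next I push in two stages with the closed fingers turned 90 degrees.

```bash
cat > push.py <<'E'
from plan import *; from geo import *
def show(f,h): print(h,((np.array(manip.current_force())-f)@np.stack([sx,sy,n],-1)).round(2),manip.current_time())
def look(i):
    T=[]
    for c in("side","top"):
        im,d=manip.grab_frame(c); K=manip.get_calibration(c); T.append(im[80:280,120:320])
        L=(cloud(d,K["camera_matrix"],K["R"],K["t"])-S)@np.stack([sx,sy,n],-1)
        m=(abs(L[...,0])<.03)&(abs(L[...,1])<.07)&(L[...,2]>.004)&(L[...,2]<.06); Q=L[m]
        m2=(abs(L[...,0])<.013)&(abs(L[...,1])<.05); print(c,"above lid",m.sum(),Q.mean(0).round(4) if len(Q) else "","flap depth",np.percentile(L[m2][:,2],[5,50,95]).round(4))
    cv2.imwrite(f"pics/{i}.png",cv2.resize(np.hstack(T),None,fx=2,fy=2)[:,:,::-1])
E
python3 - <<'E'
from push import *
R=frame(-n,sy); o=S+.011*sx
manip.move_ptp(o+.09*n,R); f=np.array(manip.current_force())
for h in (.045,.035,.025,.015,.006): manip.move_l(o+h*n,max_speed=.06); show(f,h)
manip.move_l(o+.02*n); manip.move_l(o+.12*n-.1*sx,max_speed=.25); look("g4")
E
```

```text
0.045 [ 0.07 -1.18 -0.45] 16.15
0.035 [ 1.48 -1.    0.01] 16.4667
0.025 [-0.23 -1.1  -0.19] 16.7833
0.015 [ 0.14 -0.3  -0.16] 17.1
0.006 [-0.16 -0.82 -0.9 ] 17.4
side above lid 30 [ 0.0107 -0.0119  0.0052] flap depth [-0.0304 -0.0175  0.0011]
top above lid 52 [ 0.0137 -0.0051  0.0049] flap depth [-0.0283 -0.0187 -0.0082]
```

View pics/g4.png

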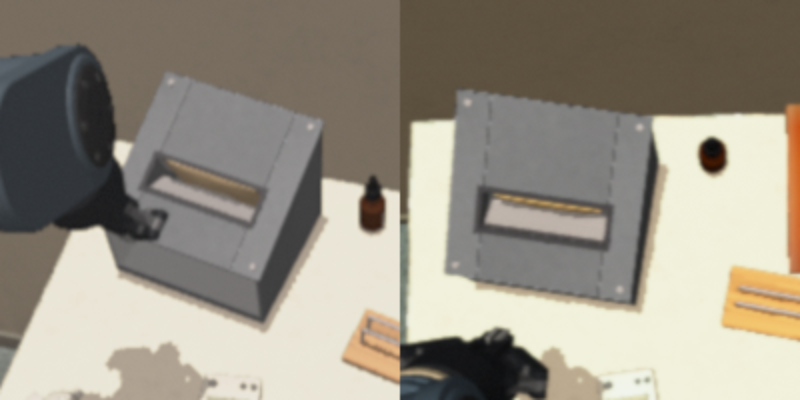

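The trailing edge is now about 5 mm above the lid, flush along the far side of the slot at (548,203). Next is the final push.

```bash
python3 - <<'E'
from push import *
o=S+.005*sx
manip.move_l(o+.06*n,max_speed=.25); f=np.array(manip.current_force())
for h in (.012,.003,-.005,-.013,-.021,-.029,-.035,-.038):
    manip.move_l(o+h*n,max_speed=.06); show(f,h)
    if np.linalg.norm(np.array(manip.current_force())-f)>20: print("stop");break
manip.dwell(.2); manip.move_l(o+.05*n,max_speed=.1); manip.move_l(o+.12*n-.1*sx,max_speed=.25); look("g5")
print(manip.current_time(),manip.current_force())
E
```

```text
0.012 [-0.27  0.18 -1.03] 20.0167
0.003 [-0.32 -0.36 -0.46] 20.3167
-0.005 [-0.16  0.06  0.18] 20.6
-0.013 [ 1.12  0.91 -0.92] 20.8833
-0.021 [ 3.46 -0.85 -0.09] 21.1667
-0.029 [ 2.51 -0.15 -1.5 ] 21.45
-0.035 [ 2.13 -0.75 -1.17] 21.7
-0.038 [ 2.23 -0.06  0.36] 21.95
side above lid 7 [-0.0094  0.0116  0.0045] flap depth [-0.0085 -0.0056 -0.0024]
top above lid 14 [0.0012 0.0001 0.0047] flap depth [-0.0075 -0.005  -0.0025]
23.925 [ 0.18409869 -0.02117177  0.86380611]
```

View pics/g5.png

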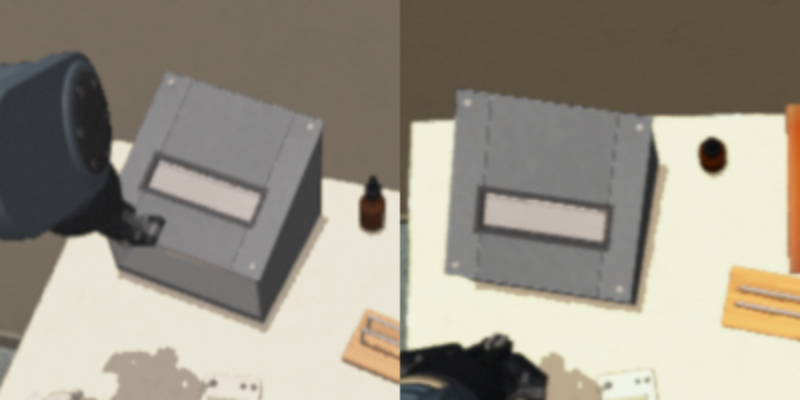

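The flap is shut, flat at 5 mm below the lid face ((545,218) in the top half), and no packet is visible. The arm is clear, so I hand in.

```bash
python3 -c "
from bench import manip
manip.dwell(.5); print(manip.sign_off())"
```

```text
the job is handed in; nothing more can be done
None
```

I posted the seed packet through the slot; the flap snapped shut behind it, the arm was clear of everything, and I handed the job in at about 24 s, but the hand-in call returned no verdict.

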